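# Hang the hooked scoop on the planter's tool rail

### The arm

A 6-joint arm with a two-finger parallel gripper is mounted at the origin on the work surface. World frame = base frame: x ahead of the robot, y to its left, z up, the work surface at z = 0. Lengths are in m, angles in rad, forces in N, time in s.
With the tool pointing down it reaches from about 0.375 to 0.9 m from the base axis. Payload 3.1 kg.
Tool frame: the origin (TCP) lies where the fingers leave the gripper's body, on its centre line; the fingertips stand manip.tip_reach ahead of it and the grasp point (between the pads) lies 54 mm ahead of it (manip.tip_reach is the distance from the TCP to the fingertips, in m); z points along the fingers, y is the direction in which the jaws open and shut (so a half turn about z gives the same grasp; the last joint's range is limited). The gripper opens to 85 mm and grips with 20 to 120 N. Pads are 22 mm wide; open, the fingers measure 114 mm over their backs; the gripper's body (76 mm by 85 mm) begins 54 mm behind the grasp point. The pads swing forward as they close: fully open they stand 13 mm farther back than shut.
Start: joints at [1.012, 0.527, 1.433, -0, 1.181, -0.178], TCP at [0.232, 0.58, 0.304] pointing down, gripper open.
Joint ranges: [-3.08, 3.08], [-0.75, 2.2], [0.22, 2.44], [-1.43, 4.57], [0, 2.65], [-2.85, 2.85]. Speed limits (rad/s): [2.79, 2.79, 3.14, 3.14, 3.14, 3.14].

### API

Orientations are given as a unit quaternion [x, y, z, w].
In Python, from station import manip, cams, order gives the robot as it stands. The module is installed in compiled form; this text tells all that it offers.
- The arm moves only by the tool drive_tool, never from a script. Its arguments are lists of equal length, an entry for each row: "linear": the shift along the tool's x, y, z in mm, a list of three; "rot": the turn, a rotation vector about the tool's x, y, z in degrees, a list of three; "hand": the finger opening in mm, from 0 to 85.4. A call has 1 to 20 rows; each row shifts and turns the pose as measured when the row begins, along the tool's axes as they then stand; what a row does not reach is not made up. A row lasts 1/12 s, in which the tool goes at most 41.7 mm and 7.16 degrees, less where a joint would pass 70% of its speed; a pose out of reach is approached as far as the arm can. A call with a gripper value outside its range is refused whole. The fingers move at their own pace and stop on an object; "force" is the grip in N (left out, the last holds). Time passes only in rows, so rows that do not move let the fingers close. It gives the time, the measured TCP pose, the force and the opening at its end, in the units of the state.
- manip.sense(): the state, without advancing time (a new reading comes with each control period).
- cams.snapshot(name): name is "side" or "top" or "wrist"; returns the picture (400x640x3 uint8, red, green, blue); there is no depth.
- cams.camera_model(name): a dict with "vfov" (degrees; the focal length in pixels is half the picture's height over the tangent of half this angle, whatever the lens; pixels are square), "cx", "cy" (the principal point, pixels), "rvec" (rotation vector, rad) and "tvec" (3), from world to camera coordinates, as OpenCV has them. Camera axes: x right, y down, z forward; pixel columns grow to the right and rows downward; lengths in m; the calibration is good to about 2 mm. A picture is of the moment at which its call begins: read the wrist's pose just before it. camera_model takes no time and is no camera call; for the wrist camera it gives the pose at the moment of the call.
- order.sign_off(): hands the job in, once; it reports no verdict.
Trained networks look in the newest picture that a camera, given by its name, has taken for a name from the list of things; names that differ only in an ending like _2 or _b are one class to them, and where a whole thing is asked for, a point or a joint stands for the part that bears it (a point fixed in the world has none). Each returns a list of dicts, best first, with "score" (0 to 1); they miss things now and then, are a little off and sometimes report something else, mostly with a low value. They report only what shows in the picture. A call takes as long as a camera call.
- cams.regions_of(label, camera): "pixels" (400x640 bool, what is visible of it) and "rect" ([left, top, right, bottom] in pixels, round what is visible of it).
- cams.spot_point(label, camera): "at" ([column, row] in pixels: a listed point, or the origin of a listed thing).
The state is a dict: "t": time; "q": joint angles; "qd": joint speeds; "tau": joint torques, N m; "tcp_pos": TCP position; "tool_rot": TCP orientation; "force": force on the tool from outside, world axes, zero at the start; "ft_torque": the same for the moment, N m; "finger_gap": opening from 0.0 (shut) to 1.0 (fully open).
Only numpy, scipy, OpenCV 4.12 (cv2) and the standard library are available. Lean on these libraries where they do the work, as an engineer would, in place of code of your own. Each camera call takes 0.05 s, during which the arm holds its last target. There are 200 camera calls.

### The job

Hang the tall stainless scoop, the one with a hook on its upright handle, by that hook near the middle of the steel rail on the side of the white planter. Its cup sits off to one side of the hook, so ease it onto the rail and let go gently, without dropping it, and leave it hanging still. Leave the frog, the low measuring cup and the watering can where they are.

Things in the scene. Friction and masses are not known exactly. Their poses are not given: they have to be found in the camera images.
- scoop_grip (a point): Centre of the black grip, 14 (x) by 20 (y) by 60 mm high, on top of the tall stainless scoop (about 250 g); 250 mm above its foot. The scoop stands on its steel cup, 72 mm across, 45 mm high, whose axis lies 38.5 mm off along -x. A flat handle 5 (x) by 16 mm (y) rises from cup to grip under this point. z: up the handle; x: from the cup's side to the hook's side. Most of the weight is in the cup.
- scoop_hook (a point): Middle of the underside of the hook's crown, where the rail should lie: 16.5 mm along x and 60 mm below scoop_grip, same axes. A flat strip 18 mm wide, 4 mm thick runs level from the handle along +x, then down as a slightly splayed lip 26 mm deep; gap 30 mm, open below. Once hung and free, the cup swings in under the rail: the handle leans about 15 to 20 degrees, top away from the planter.
- rail_mid (a point): Middle, on the axis, of the level tool rail: a round steel bar 12 mm thick, 170 mm long, 235 mm above the floor, held at both ends by arms from the planter. x: along the bar; y: level, from the bar to the planter's axis, 180 mm away. The pot is 180 mm across at its rim, which is 5 mm higher than the bar's axis; it is fixed, brake on. The space between bar and pot is free.
- frog: Bystander: terracotta frog, about 75 mm long, 75 mm wide and 73 mm high, on the deck; origin at the middle of its underside, face to its -x.
- cup: Bystander: low stainless measuring cup, 72 mm across and 45 mm high, with a short level handle along its +x (to 105 mm from the origin) and no hook; origin at the middle of its underside.
- watering_can: Bystander: small black plastic watering can, body 104 mm across, 140 mm high over the handle, spout along its +x to 130 mm from the origin; origin at the middle of its underside.

How it is judged:
At the end, for the whole second after the job is handed in: The scoop hangs by its hook on the rail, the hook within 45 mm of the rail's middle along it, the crown of the hook on the bar (within 22 mm across, -6 to 22 mm above its axis), handle leaning less than 40 degrees, released and still (under 0.03 m/s and 0.2 rad/s) (x of scoop_hook in the frame of rail_mid between -0.045 and 0.045 m and y of scoop_hook in the frame of rail_mid between -0.022 and 0.022 m and z of scoop_hook in the frame of rail_mid between -0.006 and 0.022 m and angle between scoop_grip's own z axis and vertical below 0.7 rad and linear speed of scoop below 0.03 m/s and angular speed of scoop below 0.2 rad/s and contact force between the fingers and scoop below 0.1 N); the robot touches nothing.
It fails at once if the terracotta frog is moved by more than 20 mm (distance of frog from where it was at the start of the episode above 0.02 m).
It fails at once if the low measuring cup is moved by more than 20 mm (distance of cup from where it was at the start of the episode above 0.02 m).
It fails at once if the watering can is moved by more than 20 mm (distance of watering_can from where it was at the start of the episode above 0.02 m).
It fails at once if the scoop is dropped or knocked over: faster than 0.6 m/s while the fingers do not hold it (linear speed of scoop above 0.6 m/s and contact force between the fingers and scoop below 0.2 N).
It also fails if it takes over 51 s, if anything falls off the work surface, if the arm or the gripper's body presses on something with over 40 N, if the wrist force passes 120 N, or if a joint passes its speed limit or range.

## Working session

There is one attempt and no reset: what is moved stays moved. The work goes in short steps, Python scripts to look and compute and a tool call to move; the robot and the scene stay as the last step left them, time stands still between calls to the robot, and variables do not carry over. Pictures are saved under pics/ and viewed, about 8 in all and at most 12, crops included, and the job is handed in when it is done.

Besides the shell and the picture viewer there is one more tool, called after "Emit:" by a JSON object that holds its "method" and its "body", one argument or row to a line. drive_tool: Moves the arm, as the interface text tells. Its arguments: {"type":"object","properties":{"linear":{"type":"array","items":{"type":"array","items":{"type":"number"}}},"rot":{"type":"array","items":{"type":"array","items":{"type":"number"}}},"hand":{"type":"array","items":{"type":"number"}},"force":{"type":"number"}},"required":["linear","rot","hand"]}

```bash
mkdir -p pics; cat > h.py <<'E'
import numpy as np, cv2
from scipy.spatial.transform import Rotation as R
from station import manip, cams, order
def model(n):
    m=cams.camera_model(n); f=200/np.tan(np.radians(m['vfov'])/2)
    K=np.array([[f,0,m['cx']],[0,f,m['cy']],[0,0,1.]])
    return K,R.from_rotvec(m['rvec']).as_matrix(),np.array(m['tvec'])
def ray(M,p):
    K,r,t=M; d=r.T@np.linalg.inv(K)@np.array([p[0],p[1],1.]); return -r.T@t,d/np.linalg.norm(d)
def atz(M,p,z):
    o,d=ray(M,p); return o+d*(z-o[2])/d[2]
def tri(rs):
    A=sum(np.eye(3)-np.outer(d,d) for o,d in rs); b=sum((np.eye(3)-np.outer(d,d))@o for o,d in rs)
    x=np.linalg.solve(A,b); return x,[np.linalg.norm(np.cross(x-o,d)) for o,d in rs]
def proj(M,X):
    K,r,t=M; c=K@(r@np.array(X)+t); return c[:2]/c[2]
def snap(n,f=None):
    M=model(n); im=cams.snapshot(n)
    if f: cv2.imwrite('pics/'+f,im[:,:,::-1])
    return M,im
E
cat > a.py <<'E'
from h import *
np.set_printoptions(precision=4,suppress=True)
Ms={}
for n in ['side','top','wrist']:
    Ms[n],_=snap(n,n+'0.png'); print(n,'cam at',ray(Ms[n],(320,200))[0])
P={}
for l in ['scoop_grip','scoop_hook','rail_mid','frog','cup','watering_can']:
    for n in Ms:
        for r in cams.spot_point(l,n)[:2]:
            print(l,n,np.round(r['at'],1),round(r['score'],2))
            P.setdefault((l,n),r['at'])
    rs=[ray(Ms[n],P[l,n]) for n in Ms if (l,n) in P and n!='wrist']
    if len(rs)>1: print('   tri',*tri(rs))
s=manip.sense(); print(s['tcp_pos'],s['tool_rot'],manip.tip_reach,s['t'])
E
python3 a.py; python3 -c "
import cv2,numpy as np
cv2.imwrite('pics/st.png',cv2.resize(np.vstack([cv2.imread('pics/side0.png'),cv2.imread('pics/top0.png')]),(480,600)))"
```

```text
side cam at [ 0.2774 -0.693   0.8635]
top cam at [ 0.4531 -0.0831  1.1024]
wrist cam at [0.1707 0.6048 0.3729]
scoop_grip side [365.1 229.1] 0.91
scoop_grip top [398.6 188.4] 0.92
   tri [ 0.6068 -0.2314  0.2721] [np.float64(0.0029908269417486095), np.float64(0.0029908269417486004)]
scoop_hook side [355.6 259.6] 0.9
scoop_hook top [395.7 204.7] 0.89
   tri [ 0.5859 -0.2365  0.2135] [np.float64(0.001251667721002346), np.float64(0.0012516677210025003)]
rail_mid side [276.7 146.4] 0.6
rail_mid top [251.9 206.2] 0.79
   tri [0.58   0.0718 0.2339] [np.float64(0.004200541445470183), np.float64(0.00420054144547008)]
frog side [282.8 348.3] 0.86
frog top [382.  269.8] 0.73
   tri [ 0.4482 -0.2299  0.0365] [np.float64(0.004924006540658954), np.float64(0.0049240065406588535)]
cup side [302.7 294.2] 0.57
cup top [345.6 228.6] 0.56
   tri [ 0.5439 -0.1352  0.025 ] [np.float64(0.00473319338998625), np.float64(0.0047331933899859195)]
watering_can side [409.9 241.8] 0.56
watering_can top [341.6 132.6] 0.82
   tri [ 0.8018 -0.1242  0.039 ] [np.float64(0.002751066475967293), np.float64(0.002751066475967323)]
[0.2317 0.5804 0.3039] [ 0.1888  0.982  -0.     -0.    ] 0.0726 1.05
```

View pics/side0.png

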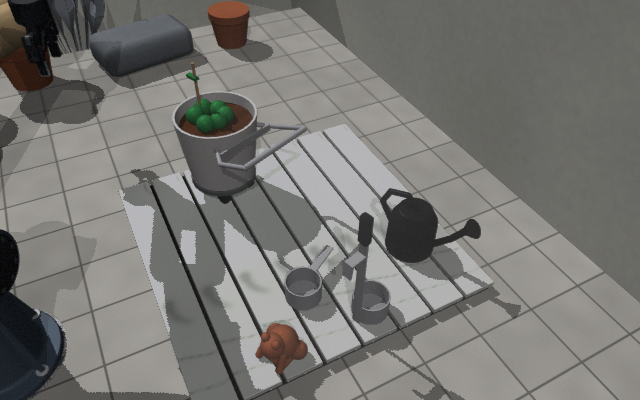

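View pics/top0.png

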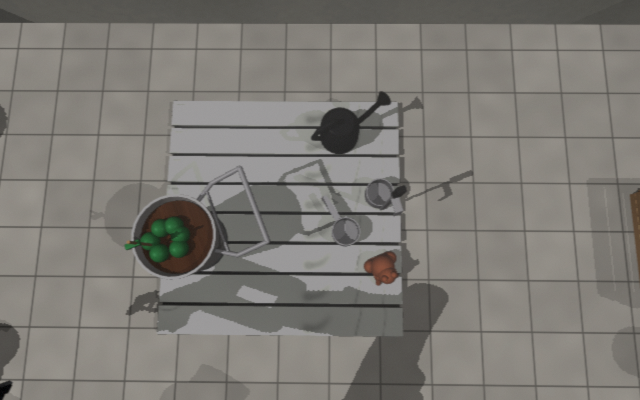

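Both overview pictures agree with the networks. In the top view the scoop is at about (390,195), with its hook towards the image bottom (396,205). The rail runs from (240,168) to (267,242), and the pot is at (175,236). In the side view the scoop's grip is at (365,228) and its cup at (372,300).

```bash
cat > b.py <<'E'
from h import *
np.set_printoptions(precision=4,suppress=True)
T=model('top');S=model('side')
print('cup rim top',atz(T,(379,193),.067),'side',atz(S,(374,293),.067))
pot=atz(T,(175,236),.24); print('pot',pot,'side',atz(S,(216,121),.24))
a=atz(T,(240,169),.235);b=atz(T,(266,242),.235);print('rail ends',a,b,np.linalg.norm(a-b),(a+b)/2)
d=b-a; n=np.array([-d[1],d[0]]);n*=np.sign(n@(pot-a)[:2]);print('rail y deg',np.degrees(np.arctan2(n[1],n[0])),'to pot',np.degrees(np.arctan2(*((pot-(a+b)/2)[1::-1]))))
E
python3 b.py
```

```text
cup rim top [ 0.6361 -0.2194  0.067 ] side [ 0.6469 -0.2201  0.067 ]
pot [0.5109 0.2308 0.24  ] side [0.5035 0.1979 0.24  ]
rail ends [0.6567 0.1015 0.235 ] [0.5004 0.0405 0.235 ] 0.1678149218312639 [0.5785 0.071  0.235 ]
rail y deg 111.32645832084076 to pot 112.94251508472486
```

Emit:
{"method": "drive_tool", "body": {
  "linear": [
    [0, 0, -40],
    [0, 0, -40],
    [0, 0, -40]
  ],
  "rot": [
    [0, 0, 0],
    [0, 0, 0],
    [0, 0, 0]
  ],
  "hand": [85, 85, 85]
}}

```text
t: 1.3
tcp_pos: [0.2297, 0.5769, 0.4151]
tool_rot: [0.189, 0.982, -0.013, -0.005]
force: [-0.1, 0.3, -0.2]
finger_gap: 0.994
```

Emit:
{"method": "drive_tool", "body": {
  "linear": [
    [-29, -27, -1],
    [-29, -27, -1],
    [-29, -27, -1],
    [-29, -27, -1],
    [-29, -27, -1],
    [-29, -27, -1],
    [-29, -27, -1],
    [-29, -27, -1],
    [-29, -27, -1],
    [-29, -27, -1],
    [-29, -27, -1],
    [-29, -27, -1],
    [-29, -27, -1],
    [-29, -27, -1],
    [-29, -27, -1],
    [-29, -27, -1],
    [-29, -27, -1],
    [-29, -27, -1],
    [-29, -27, -1],
    [-29, -27, -1]
  ],
  "rot": [
    [0, 0, 0],
    [0, 0, 0],
    [0, 0, 0],
    [0, 0, 0],
    [0, 0, 0],
    [0, 0, 0],
    [0, 0, 0],
    [0, 0, 0],
    [0, 0, 0],
    [0, 0, 0],
    [0, 0, 0],
    [0, 0, 0],
    [0, 0, 0],
    [0, 0, 0],
    [0, 0, 0],
    [0, 0, -7],
    [0, 0, -7],
    [0, 0, -7],
    [0, 0, -7],
    [0, 0, -7]
  ],
  "hand": [85, 85, 85, 85, 85, 85, 85, 85, 85, 85, 85, 85, 85, 85, 85, 85, 85, 85, 85, 85]
}}

```text
t: 2.97
tcp_pos: [0.6206, -0.13, 0.4547]
tool_rot: [-0.128, 0.992, 0.002, 0.006]
force: [0.8, -0.1, -0.3]
finger_gap: 0.993
```

```bash
cat > go.py <<'E'
# usage: go.py x y z yaw(of tool y, deg) [tilt deg about tool y] -> remaining shift (mm) and turn (deg) in tool axes
from h import *
import sys
np.set_printoptions(precision=2,suppress=True)
a=[float(v) for v in sys.argv[1:]]
def target(yaw,tilt=0):
    y=np.radians(yaw); Y=np.array([np.cos(y),np.sin(y),0]);Z=np.array([0,0,-1.]);X=np.cross(Y,Z)
    return R.from_matrix(np.c_[X,Y,Z])*R.from_euler('y',tilt,degrees=True)
s=manip.sense(); r=R.from_quat(s['tool_rot'])
print('shift',r.inv().apply(np.array(a[:3])-s['tcp_pos'])*1000,'turn',np.degrees((r.inv()*target(*a[3:])).as_rotvec()),'q',np.array(s['q']),'pos',np.array(s['tcp_pos'])*1000)
E
python3 go.py .607 -.231 .44 105
```

```text
shift [ 39.05 -94.28  13.99] turn [ 0.14  0.74 -0.28] q [-0.39  0.41  1.21  0.01  1.51 -2.21] pos [ 620.64 -129.98  454.73]
```

Emit:
{"method": "drive_tool", "body": {
  "linear": [
    [13, -32, 4],
    [13, -31, 4],
    [13, -31, 4],
    [0, 0, 0],
    [0, 0, 0]
  ],
  "rot": [
    [0, 0, 0],
    [0, 0.5, 0],
    [0, 0, 0],
    [0, 0, 0],
    [0, 0, 0]
  ],
  "hand": [85, 85, 85, 85, 85]
}}

```text
t: 3.38
tcp_pos: [0.6131, -0.2432, 0.4379]
tool_rot: [-0.128, 0.992, 0.0, 0.003]
force: [0.3, 0.3, -0.9]
finger_gap: 0.996
```

```bash
cat > c.py <<'E'
from h import *
import sys
np.set_printoptions(precision=4,suppress=True)
tag=sys.argv[1]; L=sys.argv[2:]
Ms={n:snap(n,f'{n}{tag}.png')[0] for n in ['side','top','wrist']}
for l in L:
    rs={}
    for n in Ms:
        for r in cams.spot_point(l,n)[:1]:
            print(l,n,np.round(r['at'],1),round(r['score'],2)); rs[n]=ray(Ms[n],r['at'])
    if len(rs)>1: print('   tri',*tri(list(rs.values())))
E
python3 c.py 1 scoop_grip scoop_hook; python3 go.py .607 -.231 .44 105
```

```text
scoop_grip side [366.8 227.7] 0.59
scoop_grip top [400.6 191.9] 0.65
scoop_grip wrist [333.9 197.3] 0.72
   tri [ 0.6026 -0.2352  0.2799] [np.float64(0.0008831110655120047), np.float64(0.001481377919587102), np.float64(0.0008160945862024546)]
scoop_hook side [356.5 257.6] 0.9
scoop_hook wrist [333.8 159.4] 0.81
   tri [ 0.5871 -0.2375  0.2193] [np.float64(0.0007591467284338964), np.float64(0.0007591467284338627)]
shift [ 3.82 10.94 -0.85] turn [-0.11  0.43 -0.02] q [-0.54  0.46  1.16  0.    1.51 -2.38] pos [ 613.52 -240.58  439.2 ]
```

View pics/wrist1.png

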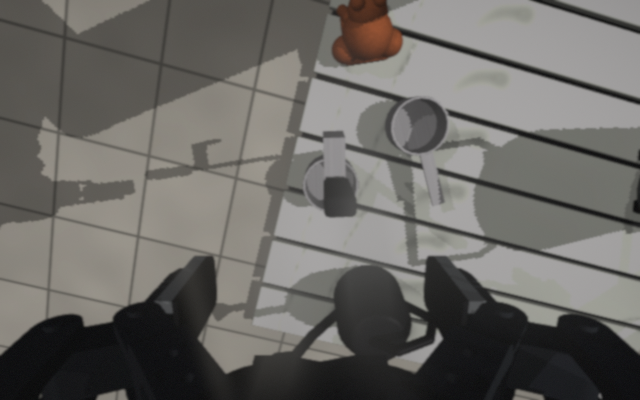

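The wrist view shows the grip's top at about (340,195) and the hook strip at (334,150). The strip lines up with tool x, as planned, so I'll move over it and go down.

```bash
python3 go.py .6035 -.2348 .331 105
```

```text
shift [  9.01   8.38 108.12] turn [-0.11  0.43 -0.02] q [-0.54  0.46  1.16  0.    1.51 -2.38] pos [ 613.52 -240.58  439.2 ]
```

Emit:
{"method": "drive_tool", "body": {
  "linear": [
    [9, 8, 0],
    [0, 0, 20],
    [0, 0, 20],
    [0, 0, 20],
    [0, 0, 0],
    [0, 0, 0]
  ],
  "rot": [
    [0, 0.4, 0],
    [0, 0, 0],
    [0, 0, 0],
    [0, 0, 0],
    [0, 0, 0],
    [0, 0, 0]
  ],
  "hand": [85, 85, 85, 85, 85, 85]
}}

```text
t: 4.33
tcp_pos: [0.6041, -0.232, 0.3815]
tool_rot: [-0.133, 0.991, -0.003, 0.003]
force: [0.1, -0.4, 0.8]
finger_gap: 0.995
```

```bash
python3 c.py 2 scoop_grip;python3 go.py .6035 -.2348 .331 105
```

```text
scoop_grip side [365.5 229.7] 0.91
scoop_grip top [404.2 192.1] 0.74
scoop_grip wrist [320.7 230.7] 0.82
   tri [ 0.5994 -0.2382  0.2822] [np.float64(0.0017422790864184143), np.float64(0.003663523887191405), np.float64(0.00456824012547828)]
shift [ 1.77 -1.37 51.46] turn [-0.55  0.44  0.24] q [-0.54  0.48  1.28 -0.    1.36 -2.38] pos [ 604.33 -232.65  382.46]
```

View pics/wrist2.png

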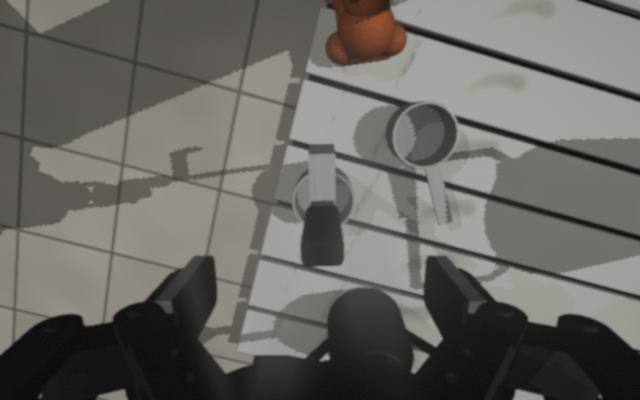

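```bash
python3 -c "
from h import *
M=model('wrist')
for z in (.27,.275,.28):print(z,atz(M,(320.7,230.7),z),atz(model('side'),(365.5,229.7),z))
print('top face',atz(M,(322,258),.304))
p=tri([ray(M,(320.7,230.7)),ray(model('side'),(365.5,229.7))]);print(p)"
```

```text
0.27 [ 0.60439696 -0.23302922  0.27      ] [ 0.60481967 -0.23062083  0.27      ]
0.275 [ 0.60263898 -0.2334724   0.275     ] [ 0.60206086 -0.23451674  0.275     ]
0.28 [ 0.60088099 -0.23391559  0.28      ] [ 0.59930205 -0.23841265  0.28      ]
top face [ 0.60512387 -0.23195482  0.304     ]
(array([ 0.60305925, -0.23330375,  0.27343792]), [np.float64(0.00012621955399167532), np.float64(0.00012621955399134003)])
```

Emit:
{"method": "drive_tool", "body": {
  "linear": [
    [1, 0, 18],
    [0, 0, 18],
    [0, 0, 16],
    [0, 0, 0],
    [0, 0, 0],
    [0, 0, 0],
    [0, 0, 0],
    [0, 0, 0],
    [0, 0, 0],
    [0, 0, 0],
    [0, 0, 0],
    [0, 0, 0],
    [0, 0, 0]
  ],
  "rot": [
    [-0.5, 0.4, 0],
    [0, 0, 0],
    [0, 0, 0],
    [0, 0, 0],
    [0, 0, 0],
    [0, 0, 0],
    [0, 0, 0],
    [0, 0, 0],
    [0, 0, 0],
    [0, 0, 0],
    [0, 0, 0],
    [0, 0, 0],
    [0, 0, 0]
  ],
  "hand": [85, 85, 85, 85, 5, 5, 5, 5, 5, 5, 5, 5, 5],
  "force": 80
}}

```text
t: 5.72
tcp_pos: [0.6066, -0.2354, 0.3391]
tool_rot: [-0.133, 0.991, -0.006, 0.007]
force: [0.2, -0.3, -0.8]
finger_gap: 0.228
```

```bash
python3 go.py .6035 -.2335 .43 105
```

```text
shift [  1.45   1.38 -90.91] turn [-0.78  0.68  0.23] q [-0.54  0.52  1.33 -0.    1.27 -2.38] pos [ 606.64 -235.36  339.14]
```

Emit:
{"method": "drive_tool", "body": {
  "linear": [
    [0, 0, -8],
    [0, 0, -15],
    [0, 0, -25],
    [0, 0, -25],
    [0, 0, -25],
    [0, 0, -15],
    [0, 0, 0],
    [0, 0, 0]
  ],
  "rot": [
    [0, 0, 0],
    [0, 0, 0],
    [0, 0, 0],
    [0, 0, 0],
    [0, 0, 0],
    [0, 0, 0],
    [0, 0, 0],
    [0, 0, 0]
  ],
  "hand": [5, 5, 5, 5, 5, 5, 5, 5]
}}

```text
t: 6.38
tcp_pos: [0.6035, -0.2335, 0.4549]
tool_rot: [-0.133, 0.991, -0.003, 0.002]
force: [0.7, 0.5, -3.6]
finger_gap: 0.224
```

```bash
python3 c.py 3 scoop_grip scoop_hook rail_mid;python3 go.py .58 -.0 .44 21.5
```

```text
scoop_grip side [369.5 170.8] 0.85
scoop_grip top [413.8 180.5] 0.7
scoop_grip wrist [320.2 263.8] 0.56
   tri [ 0.5983 -0.2357  0.3972] [np.float64(0.0006763281339414839), np.float64(0.0021208952383498974), np.float64(0.001456003866771379)]
scoop_hook side [359.1 206.3] 0.74
scoop_hook top [407.4 196.3] 0.88
scoop_hook wrist [317.7 189.3] 0.67
   tri [ 0.5825 -0.239   0.3368] [np.float64(0.001073556018519833), np.float64(0.001869999173632068), np.float64(0.002238466555745322)]
rail_mid side [278.8 150.2] 0.75
rail_mid top [254.4 207.5] 0.92
   tri [0.58   0.0668 0.2276] [np.float64(0.0061232852453188755), np.float64(0.006123285245318948)]
shift [-38.56 231.65  12.85] turn [-0.11  0.35 83.72] q [-0.54  0.44  1.17 -0.    1.53 -2.38] pos [ 603.56 -233.59  453.9 ]
```

View pics/side3.png

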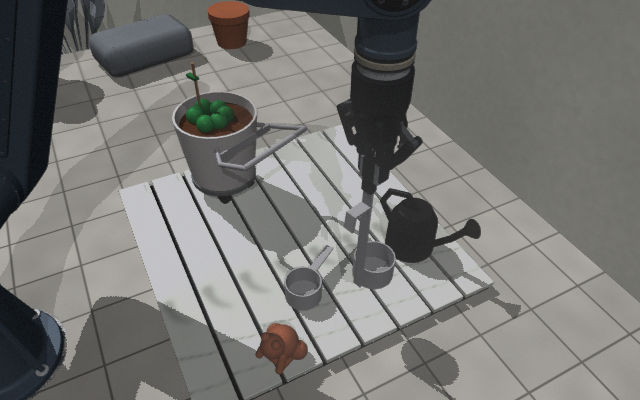

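The scoop is held upright and clear of the deck, with its grip at (369,171) and its hook at (359,206). Next I'll turn it so the hook faces the planter.

Emit:
{"method": "drive_tool", "body": {
  "linear": [
    [0, 0, 0],
    [0, 0, 0],
    [0, 0, 0],
    [0, 0, 0],
    [0, 0, 0],
    [0, 0, 0],
    [0, 0, 0],
    [0, 0, 0],
    [0, 0, 0],
    [0, 0, 0],
    [0, 0, 0],
    [0, 0, 0],
    [0, 0, 0],
    [0, 0, 0],
    [0, 0, 0],
    [0, 0, 0],
    [0, 0, 0],
    [0, 0, 0],
    [0, 0, 0]
  ],
  "rot": [
    [0, 0, 2],
    [0, 0, 4],
    [0, 0, 5],
    [0, 0, 5],
    [0, 0, 5],
    [0, 0, 5],
    [0, 0, 5],
    [0, 0, 5],
    [0, 0, 5],
    [0, 0, 5],
    [0, 0, 5],
    [0, 0, 5],
    [0, 0, 5],
    [0, 0, 5],
    [0, 0, 5],
    [0, 0, 5],
    [0, 0, 5],
    [0, 0, 2],
    [0, 0, 0]
  ],
  "hand": [5, 5, 5, 5, 5, 5, 5, 5, 5, 5, 5, 5, 5, 5, 5, 5, 5, 5, 5]
}}

```text
t: 8.57
tcp_pos: [0.6036, -0.233, 0.4532]
tool_rot: [0.588, 0.809, 0.001, 0.002]
force: [-0.7, 0.6, -2.2]
finger_gap: 0.224
```

```bash
python3 go.py .601 .014 .45 21.4
```

```text
shift [235.74  73.64   2.93] turn [ 0.19  0.12 -3.44] q [-0.54  0.44  1.17  0.    1.53 -0.85] pos [ 603.63 -232.96  453.17]
```

Emit:
{"method": "drive_tool", "body": {
  "linear": [
    [10, 3, 0],
    [20, 6, 0],
    [30, 9, 1],
    [32, 10, 1],
    [32, 10, 1],
    [32, 10, 0],
    [32, 10, 0],
    [22, 7, 0],
    [14, 4, 0],
    [6, 2, 0],
    [0, 0, 0],
    [0, 0, 0]
  ],
  "rot": [
    [0, 0, -1],
    [0, 0, -1],
    [0, 0, -1],
    [0, 0, -0.4],
    [0, 0, 0],
    [0, 0, 0],
    [0, 0, 0],
    [0, 0, 0],
    [0, 0, 0],
    [0, 0, 0],
    [0, 0, 0],
    [0, 0, 0]
  ],
  "hand": [5, 5, 5, 5, 5, 5, 5, 5, 5, 5, 5, 5]
}}

```text
t: 9.57
tcp_pos: [0.5833, 0.0233, 0.4492]
tool_rot: [0.554, 0.832, 0.003, 0.001]
force: [0.8, -1.0, -2.3]
finger_gap: 0.221
```

```bash
python3 c.py 4 scoop_grip scoop_hook rail_mid;python3 go.py .5865 .051 .45 21.4
```

```text
scoop_grip side [283.4  91.2] 0.9
scoop_grip wrist [317.9 259.9] 0.82
   tri [0.5829 0.0264 0.3836] [np.float64(0.001438867839858504), np.float64(0.0014388678398585882)]
scoop_hook side [279.1 114.8] 0.76
scoop_hook wrist [317.1 187.9] 0.69
   tri [0.5773 0.0426 0.3267] [np.float64(0.0034099489504548935), np.float64(0.003409948950454753)]
rail_mid side [273.9 147.8] 0.95
rail_mid wrist [341.  135.6] 0.82
   tri [0.5811 0.0725 0.2308] [np.float64(0.0022537198742415584), np.float64(0.0022537198742417015)]
shift [25.06 13.62 -0.94] turn [ 0.37 -0.14  1.12] q [-0.15  0.34  1.34  0.01  1.46 -0.55] pos [583.52  22.64 448.91]
```

View pics/wrist4.png

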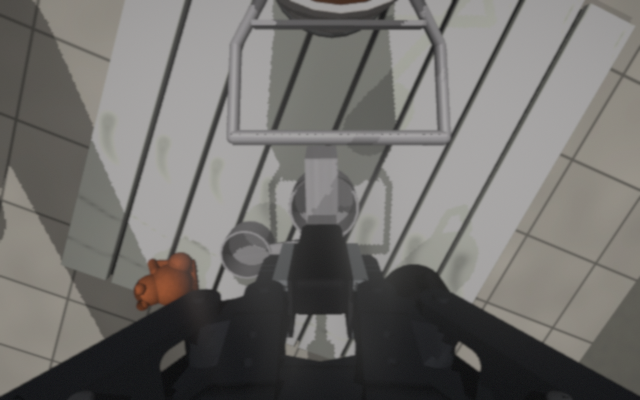

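The wrist view shows the rail level at row 137 from column 230 to 449. The hook strip's end is at (321,147), just short of it.

```bash
python3 -c "
from h import *
M=model('wrist');a,b=atz(M,(230,137),.235),atz(M,(449,137),.235)
m=(a+b)/2;d=b-a;print(a,b,m,np.linalg.norm(d),np.degrees(np.arctan2(d[1],d[0])))
r=R.from_quat(manip.sense()['tool_rot']);p=manip.sense()['tcp_pos']
f=lambda X:r.inv().apply(np.array(X)-p)*1000
print('rail in tool',f(m),f([.579,.070,.235]))
# strip outer end and inner end, top of crown z ~.3285+.004
z=.329
for px in ((321,147),(321,222)):print('strip',f(atz(M,px,z)))
print(f([.5829,.0264,.3836]),f([.5773,.0426,.3267]))
"
```

```text
[0.5010272  0.03733671 0.235     ] [0.66344557 0.10469171 0.235     ] [0.58223638 0.07101421 0.235     ] 0.17583066833615485 22.523817342772258
rail in tool [ 44.65012541  15.94487309 214.13095019] [ 44.95291585  12.56690781 214.10962054]
strip [ 46.34610427   0.73648749 120.0334457 ]
strip [  3.77505265   0.79109947 119.92954856]
[ 3.5483299   0.440947   65.32537629] [ 20.51842001   1.10116273 122.27263397]
```

```bash
cat > d.py <<'E'
from h import *
import sys,subprocess
sys.argv_=sys.argv; up=float(sys.argv[1]); tilt=float(sys.argv[2]); bx=float(sys.argv[3])
y=np.radians(22);Y=np.array([np.cos(y),np.sin(y),0]);Z=np.array([0,0,-1.])
T=R.from_matrix(np.c_[np.cross(Y,Z),Y,Z])*R.from_euler('y',tilt,degrees=True)
p=np.array([.5815,.0708,.235])-T.apply([bx,.0008,.131+up])
print(p); print(subprocess.run(['python3','go.py',*map(str,p),'22',str(tilt)],capture_output=True,text=True).stdout)
E
python3 d.py .055 17 .0245
```

```text
[ 0.60990662 -0.00164442  0.40570958]
shift [-32.65  14.79  43.22] turn [ 0.29 16.86  0.57] q [-0.15  0.34  1.34  0.01  1.46 -0.55] pos [583.52  22.64 448.91]
```

Emit:
{"method": "drive_tool", "body": {
  "linear": [
    [-4, 1, 5],
    [-4, 2, 6],
    [-4, 2, 6],
    [-4, 2, 6],
    [-4, 2, 5],
    [-4, 2, 5],
    [-4, 2, 5],
    [-4, 2, 5],
    [0, 0, 0],
    [0, 0, 0]
  ],
  "rot": [
    [0, 2, 0],
    [0, 2, 0.5],
    [0, 2, 0],
    [0, 2, 0],
    [0, 2, 0],
    [0, 2, 0],
    [0, 2, 0],
    [0, 2, 0],
    [0, 0, 0],
    [0, 0, 0]
  ],
  "hand": [5, 5, 5, 5, 5, 5, 5, 5, 5, 5]
}}

```text
t: 11.0
tcp_pos: [0.6104, 0.0016, 0.402]
tool_rot: [0.552, 0.822, 0.083, -0.114]
force: [-0.4, 0.1, -2.8]
finger_gap: 0.222
```

```bash
python3 c.py 5 scoop_grip scoop_hook rail_mid; python3 d.py .055 17 .0245
python3 - <<'E'
from h import *
s=manip.sense();r=R.from_quat(s['tool_rot']);print('rail in tool now',r.inv().apply(np.array([.5815,.0708,.235])-s['tcp_pos'])*1000)
w=cv2.imread('pics/wrist5.png');x=cv2.imread('pics/side5.png')[40:240,160:400]
cv2.imwrite('pics/m5.png',np.hstack([cv2.resize(w,(400,250))[:250],cv2.resize(x,(300,250))]))
E
```

```text
scoop_grip side [296.  107.1] 0.6
scoop_grip top [269.2 182.1] 0.46
scoop_grip wrist [316.2 261.7] 0.77
   tri [0.6038 0.0222 0.3483] [np.float64(0.0016786128300451302), np.float64(0.0016490843188507686), np.float64(0.0033088441481186636)]
scoop_hook side [280.8 127.3] 0.81
scoop_hook top [257.3 194.4] 0.51
scoop_hook wrist [320.4 188.9] 0.63
   tri [0.5903 0.0542 0.2888] [np.float64(0.0021913656114252293), np.float64(0.0021329137893793424), np.float64(0.00036267993041639766)]
rail_mid side [275.2 147.6] 0.88
rail_mid wrist [317.2 166.5] 0.72
   tri [0.5814 0.0725 0.2307] [np.float64(0.00011317948861238366), np.float64(0.00011317948861214312)]
[ 0.60990662 -0.00164442  0.40570958]
shift [-2.47 -1.56 -4.18] turn [0.55 0.69 0.29] q [-0.27  0.46  1.3   0.23  1.55 -0.68] pos [610.05   2.24 402.41]

rail in tool now [ 24.27525232  -2.41112179 181.51311427]
```

View pics/m5.png

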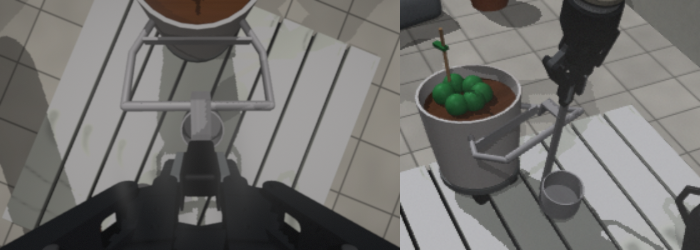

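The wrist half shows the hook strip crossing over the bar at about (200,103), with the lip beyond the bar. The side half shows the cup hanging clear outside and below the rail, so I'll lower along the tool axis.

Emit:
{"method": "drive_tool", "body": {
  "linear": [
    [1, -1, 5],
    [1, -1, 7],
    [0, 0, 7],
    [0, 0, 7],
    [0, 0, 6],
    [0, 0, 5],
    [0, 0, 0],
    [0, 0, 0]
  ],
  "rot": [
    [0, 0.3, 0],
    [0, 0.3, 0.2],
    [0, 0, 0],
    [0, 0, 0],
    [0, 0, 0],
    [0, 0, 0],
    [0, 0, 0],
    [0, 0, 0]
  ],
  "hand": [5, 5, 5, 5, 5, 5, 5, 5]
}}

```text
t: 12.27
tcp_pos: [0.6023, 0.0149, 0.3623]
tool_rot: [0.553, 0.82, 0.086, -0.121]
force: [1.4, -0.3, -3.0]
finger_gap: 0.222
```

```bash
cat > e.py <<'E'
from h import *
s=manip.sense();r=R.from_quat(s['tool_rot']);print('rail in tool',r.inv().apply(np.array([.5815,.0715,.235])-s['tcp_pos'])*1000,'force tool',r.inv().apply(s['force']),s['ft_torque'],s['t'])
E
python3 e.py
```

```text
rail in tool [ 20.25762217   0.94145338 139.37025673] force tool [-1.63841633  1.15796643  2.60757483] [-0.36313729 -0.11298607  0.0246726 ] 12.2667
```

Emit:
{"method": "drive_tool", "body": {
  "linear": [
    [-1, 0, 3],
    [0, 0, 3],
    [0, 0, 2],
    [0, 0, 0]
  ],
  "rot": [
    [0, 0, 0],
    [0, 0, 0],
    [0, 0, 0],
    [0, 0, 0]
  ],
  "hand": [5, 5, 5, 5]
}}

```text
t: 12.6
tcp_pos: [0.6024, 0.0161, 0.354]
tool_rot: [0.553, 0.82, 0.086, -0.12]
force: [-0.3, 0.2, -2.6]
finger_gap: 0.226
```

```bash
python3 e.py; python3 c.py 6 scoop_hook
```

```text
rail in tool [ 21.7698187    0.34427247 131.07042727] force tool [-0.49246575 -0.22158055  2.60823402] [-0.30953186 -0.15377732 -0.07890979] 12.6
scoop_hook side [276.9 143.9] 0.66
scoop_hook top [253.5 200.6] 0.4
scoop_hook wrist [322.  188.7] 0.92
   tri [0.5848 0.0696 0.2412] [np.float64(0.0005400927312453116), np.float64(0.00228678842940686), np.float64(0.0018765696395817491)]
```

No contact force yet, so I'll lower in small steps.

Emit:
{"method": "drive_tool", "body": {
  "linear": [
    [0, 0, 2],
    [0, 0, 1.5],
    [0, 0, 0]
  ],
  "rot": [
    [0, 0, 0],
    [0, 0, 0],
    [0, 0, 0]
  ],
  "hand": [5, 5, 5]
}}

```text
t: 13.15
tcp_pos: [0.6028, 0.0163, 0.3533]
tool_rot: [0.553, 0.82, 0.087, -0.118]
force: [-0.5, -0.6, -2.0]
finger_gap: 0.221
```

```bash
python3 e.py
```

```text
rail in tool [ 22.2360238   -0.45724682 130.38598054] force tool [-0.96992022 -0.69186737  1.75502624] [-0.34428928 -0.13186088 -0.0120407 ] 13.15
```

Emit:
{"method": "drive_tool", "body": {
  "linear": [
    [0, 0, 2.5],
    [0, 0, 2],
    [0, 0, 0]
  ],
  "rot": [
    [0, 0, 0],
    [0, 0, 0],
    [0, 0, 0]
  ],
  "hand": [5, 5, 5]
}}

```text
t: 13.4
tcp_pos: [0.6029, 0.0164, 0.3536]
tool_rot: [0.553, 0.821, 0.087, -0.116]
force: [0.8, -0.5, -2.7]
finger_gap: 0.227
```

```bash
python3 e.py
```

```text
rail in tool [ 22.63624058  -0.96740117 130.52565927] force tool [-1.48999591  0.4696121   2.35669258] [-0.41538686 -0.11689041 -0.03289242] 13.4
```

Emit:
{"method": "drive_tool", "body": {
  "linear": [
    [0, 0, 3],
    [0, 0, 3],
    [0, 0, 3]
  ],
  "rot": [
    [0, 0, 0],
    [0, 0, 0],
    [0, 0, 0]
  ],
  "hand": [5, 5, 5]
}}

```text
t: 13.65
tcp_pos: [0.6029, 0.0167, 0.3529]
tool_rot: [0.552, 0.822, 0.088, -0.113]
force: [-2.3, -3.8, 12.9]
finger_gap: 0.222
```

```bash
python3 e.py; python3 e.py
```

```text
rail in tool [ 23.25714005  -1.60325154 129.72098383] force tool [  1.07252017  -3.26406386 -13.21409788] [-0.02334927  1.07056498  0.41499238] 13.65
rail in tool [ 23.25714005  -1.60325154 129.72098383] force tool [  1.07252017  -3.26406386 -13.21409788] [-0.02334927  1.07056498  0.41499238] 13.65
```

Emit:
{"method": "drive_tool", "body": {
  "linear": [
    [0, 0, -1],
    [0, 0, 0],
    [0, 0, 0]
  ],
  "rot": [
    [0, 0, 0],
    [0, 0, 0],
    [0, 0, 0]
  ],
  "hand": [5, 5, 5]
}}

```text
t: 13.9
tcp_pos: [0.6031, 0.0164, 0.354]
tool_rot: [0.552, 0.822, 0.088, -0.112]
force: [-0.5, 0.1, -3.2]
finger_gap: 0.219
```

```bash
python3 e.py; python3 c.py 7 scoop_hook scoop_grip rail_mid; python3 - <<'E'
from h import *
w=cv2.imread('pics/wrist7.png')[80:280,200:440];x=cv2.imread('pics/side7.png')[90:220,220:376]
cv2.imwrite('pics/m7.png',np.hstack([cv2.resize(w,(400,333)),cv2.resize(x,(400,333))]))
E
```

```text
rail in tool [ 23.43776344  -1.87385739 130.82375451] force tool [-0.64994837 -0.50369849  3.11638021] [-0.34024597 -0.10490472  0.04208914] 13.9
scoop_hook side [274.7 141.6] 0.56
scoop_hook top [253.2 205.7] 0.72
scoop_hook wrist [320.8 189.6] 0.59
   tri [0.58   0.0688 0.2472] [np.float64(0.0010475854870631328), np.float64(0.004824079854239297), np.float64(0.004742696373383118)]
scoop_grip side [289.4 129.2] 0.75
scoop_grip top [266.8 190.4] 0.54
scoop_grip wrist [317.4 262.1] 0.6
   tri [0.5973 0.0355 0.2935] [np.float64(0.0002784512640326341), np.float64(0.0029444274027818247), np.float64(0.0029154494701971083)]
rail_mid side [277.9 146.2] 0.6
rail_mid top [253.7 205.4] 0.56
rail_mid wrist [319.2 182.6] 0.88
   tri [0.5821 0.0707 0.2339] [np.float64(0.004293341148688553), np.float64(0.004539594670003935), np.float64(0.0024672473597550657)]
```

View pics/m7.png

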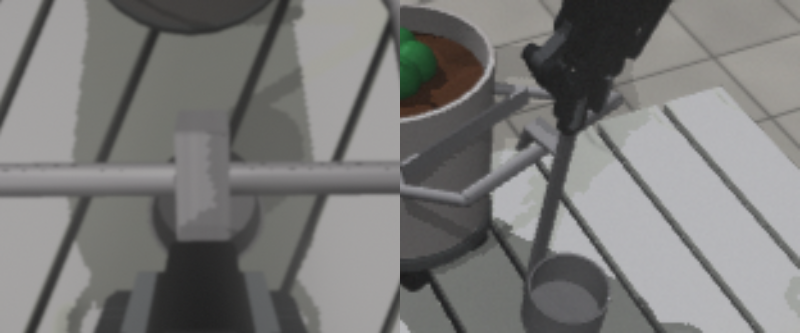

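The wrist crop shows the strip passing over the bar with the lip beyond it. The side crop shows the handle leaning and the hook on the rail. I'll seat it lightly, cut the grip force and let go.

Emit:
{"method": "drive_tool", "body": {
  "linear": [
    [0, 0, 2.5],
    [0, 0, 2],
    [0, 0, 1],
    [0, 0, 0],
    [0, 0, 0]
  ],
  "rot": [
    [0, 0, 0],
    [0, 0, 0],
    [0, 0, 0],
    [0, 0, 0],
    [0, 0, 0]
  ],
  "hand": [5, 5, 5, 5, 5],
  "force": 20
}}

```text
t: 14.92
tcp_pos: [0.6033, 0.0166, 0.3537]
tool_rot: [0.552, 0.822, 0.089, -0.109]
force: [-0.0, 0.4, -2.6]
finger_gap: 0.223
```

```bash
python3 e.py
```

```text
rail in tool [ 23.90047586  -2.62474277 130.37724651] force tool [-0.39185967  0.02199125  2.59906768] [-3.50471256e-01 -1.11342255e-01 -7.04771223e-05] 14.9167
```

Emit:
{"method": "drive_tool", "body": {
  "linear": [
    [0, 0, 3],
    [0, 0, 2],
    [0, 0, 1],
    [0, 0, 0],
    [0, 0, 0],
    [0, 0, 0],
    [0, 0, 0],
    [0, 0, 0],
    [0, 0, 0],
    [0, 0, 0]
  ],
  "rot": [
    [0, 0, 0],
    [0, 0, 0],
    [0, 0, 0],
    [0, 0, 0],
    [0, 0, 0],
    [0, 0, 0],
    [0, 0, 0],
    [0, 0, 0],
    [0, 0, 0],
    [0, 0, 0]
  ],
  "hand": [5, 20, 22, 24, 26, 28, 32, 36, 40, 45]
}}

```text
t: 15.75
tcp_pos: [0.6047, 0.0183, 0.3508]
tool_rot: [0.552, 0.822, 0.091, -0.107]
force: [0.1, 0.4, 0.8]
finger_gap: 0.528
```

```bash
python3 e.py; python3 c.py 8 scoop_hook scoop_grip; python3 - <<'E'
from h import *
w=cv2.imread('pics/wrist8.png')[80:280,200:440];x=cv2.imread('pics/side8.png')[90:220,220:376]
cv2.imwrite('pics/m8.png',np.hstack([cv2.resize(w,(400,333)),cv2.resize(x,(400,333))]))
E
```

```text
rail in tool [ 23.86507184  -5.20538307 127.23820543] force tool [ 0.51251675  0.21654146 -0.66126821] [-0.11974697 -0.03426918 -0.01157855] 15.75
scoop_hook side [279.3 141.7] 0.89
scoop_hook top [253.7 201.9] 0.45
scoop_hook wrist [318.1 188.5] 0.69
   tri [0.5863 0.0687 0.2453] [np.float64(0.002839039296977406), np.float64(0.002930009676800721), np.float64(0.001774043391634639)]
scoop_grip side [292.7 130. ] 0.82
scoop_grip top [266.  188.8] 0.66
scoop_grip wrist [321.9 263.5] 0.97
   tri [0.6026 0.0372 0.2886] [np.float64(0.0019762741168630163), np.float64(0.0015682202601972116), np.float64(0.003415999428492906)]
```

View pics/m8.png

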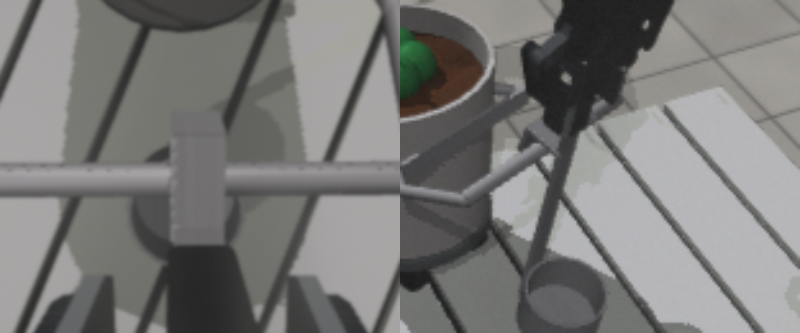

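The fingers are open and clear of the grip on both sides, and the scoop hangs on the bar at the same lean. I'll back off straight along the tool axis.

Emit:
{"method": "drive_tool", "body": {
  "linear": [
    [0, 0, 0],
    [0, 0, 0],
    [0, 0, 0],
    [0, 0, 0],
    [0, 0, -5],
    [0, 0, -10],
    [0, 0, -15],
    [0, 0, -20],
    [0, 0, -25],
    [0, 0, -25],
    [0, 0, -25],
    [0, 0, -15],
    [0, 0, 0],
    [0, 0, 0],
    [0, 0, 0],
    [0, 0, 0],
    [0, 0, 0],
    [0, 0, 0]
  ],
  "rot": [
    [0, 0, 0],
    [0, 0, 0],
    [0, 0, 0],
    [0, 0, 0],
    [0, 0, 0],
    [0, 0, 0],
    [0, 0, 0],
    [0, 0, 0],
    [0, 0, 0],
    [0, 0, 0],
    [0, 0, 0],
    [0, 0, 0],
    [0, 0, 0],
    [0, 0, 0],
    [0, 0, 0],
    [0, 0, 0],
    [0, 0, 0],
    [0, 0, 0]
  ],
  "hand": [50, 58, 66, 70, 70, 70, 70, 70, 70, 70, 70, 70, 70, 70, 70, 70, 70, 70]
}}

```text
t: 17.7
tcp_pos: [0.614, -0.0213, 0.4951]
tool_rot: [0.552, 0.822, 0.09, -0.107]
force: [0.3, 0.7, -0.1]
finger_gap: 0.818
```

```bash
python3 c.py 9 scoop_hook scoop_grip rail_mid; python3 c.py 10 scoop_hook scoop_grip frog cup watering_can; python3 - <<'E'
from h import *
cv2.imwrite('pics/m9.png',np.hstack([cv2.resize(cv2.imread('pics/side10.png')[60:260,160:400],(400,333)),cv2.resize(cv2.imread('pics/wrist10.png')[80:280,200:440],(400,333))]))
print(*[ (n,cv2.absdiff(cv2.imread(f'pics/{n}9.png'),cv2.imread(f'pics/{n}10.png')).max()) for n in ('side','top','wrist')])
E
python3 e.py
```

```text
scoop_hook side [278.7 142.3] 0.68
scoop_hook wrist [319.5 158.9] 0.71
   tri [0.5865 0.0665 0.2462] [np.float64(0.0006020449131001679), np.float64(0.0006020449131002641)]
scoop_grip side [291.9 125.8] 0.74
scoop_grip top [267.3 188.8] 0.49
scoop_grip wrist [321.9 190.6] 0.92
   tri [0.6006 0.0336 0.3017] [np.float64(0.001029299610002272), np.float64(0.0020862582725139915), np.float64(0.0029160239620313433)]
rail_mid side [274.9 146.6] 0.78
rail_mid wrist [317.1 152.6] 0.77
   tri [0.5811 0.0736 0.2326] [np.float64(0.00024790629067461046), np.float64(0.00024790629067444545)]
scoop_hook side [275.7 143.6] 0.93
scoop_hook wrist [318.  155.5] 0.77
   tri [0.5832 0.0701 0.2415] [np.float64(0.0010056401470957186), np.float64(0.0010056401470957472)]
scoop_grip side [292.1 127.3] 0.7
scoop_grip top [265.1 191.1] 0.4
scoop_grip wrist [321.1 186.9] 0.69
   tri [0.5996 0.037  0.2961] [np.float64(0.0036350264297746715), np.float64(0.00182942398980117), np.float64(0.0022068329027534464)]
frog side [282.7 349.7] 0.93
frog top [384.8 268.4] 0.72
   tri [ 0.4489 -0.2355  0.0406] [np.float64(0.0019011686202195723), np.float64(0.0019011686202194608)]
cup side [303.5 292.9] 0.88
cup top [346.3 230. ] 0.77
cup wrist [243.4 282.6] 0.93
   tri [ 0.5433 -0.1333  0.0243] [np.float64(0.001961402207725482), np.float64(0.005368563517345109), np.float64(0.0038450396872439026)]
watering_can side [406.1 242.1] 0.56
watering_can top [342.4 134.1] 0.51
watering_can wrist [397.2 332. ] 0.69
   tri [ 0.7995 -0.1178  0.0301] [np.float64(0.004186265533311581), np.float64(0.010556606775384295), np.float64(0.007134656236651218)]
('side', np.uint8(87)) ('top', np.uint8(70)) ('wrist', np.uint8(50))
rail in tool [ 23.26245624  -3.76990861 278.30311095] force tool [0.40701499 0.48129168 0.63384029] [-0.10191184 -0.04195738 -0.00779798] 19.2
```

View pics/m9.png

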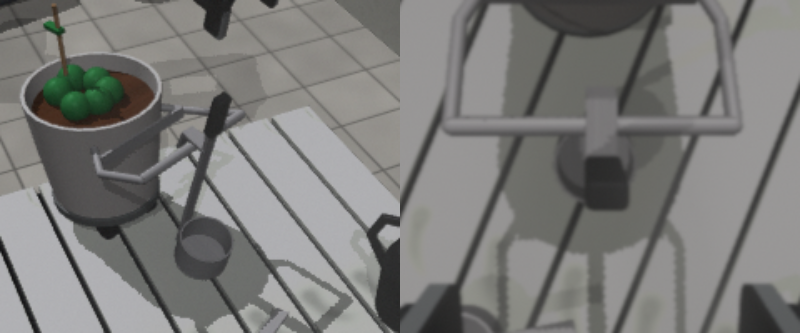

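The scoop hangs near the rail's middle, with its grip at (216,113) in the side crop and the gripper well clear. I'll let it settle, then check that it's still.

Emit:
{"method": "drive_tool", "body": {
  "linear": [
    [0, 0, 0],
    [0, 0, 0],
    [0, 0, 0],
    [0, 0, 0],
    [0, 0, 0],
    [0, 0, 0],
    [0, 0, 0],
    [0, 0, 0],
    [0, 0, 0],
    [0, 0, 0],
    [0, 0, 0],
    [0, 0, 0],
    [0, 0, 0],
    [0, 0, 0],
    [0, 0, 0],
    [0, 0, 0],
    [0, 0, 0],
    [0, 0, 0],
    [0, 0, 0],
    [0, 0, 0]
  ],
  "rot": [
    [0, 0, 0],
    [0, 0, 0],
    [0, 0, 0],
    [0, 0, 0],
    [0, 0, 0],
    [0, 0, 0],
    [0, 0, 0],
    [0, 0, 0],
    [0, 0, 0],
    [0, 0, 0],
    [0, 0, 0],
    [0, 0, 0],
    [0, 0, 0],
    [0, 0, 0],
    [0, 0, 0],
    [0, 0, 0],
    [0, 0, 0],
    [0, 0, 0],
    [0, 0, 0],
    [0, 0, 0]
  ],
  "hand": [70, 70, 70, 70, 70, 70, 70, 70, 70, 70, 70, 70, 70, 70, 70, 70, 70, 70, 70, 70]
}}

```text
t: 20.87
tcp_pos: [0.6144, -0.0217, 0.4962]
tool_rot: [0.552, 0.822, 0.09, -0.106]
force: [0.3, 0.5, -0.7]
finger_gap: 0.821
```

```bash
python3 - <<'E'
from h import *
g=[cv2.cvtColor(cams.snapshot('side'),cv2.COLOR_RGB2GRAY).astype(np.float32) for _ in range(14)]
w=lambda im,b:im[b[1]:b[3],b[0]:b[2]].copy()
for nm,b in (('cup',(258,185,306,235)),('grip',(275,105,310,150)),('static frog',(255,320,310,375))):
    print(nm,[np.round(cv2.phaseCorrelate(w(g[0],b),w(x,b))[0],2).tolist() for x in g[1:]])
print(manip.sense()['t'],manip.sense()['force'])
E
```

```text
cup [[-0.01, -0.0], [0.07, 0.06], [-0.0, 0.02], [-0.02, -0.01], [-0.03, 0.0], [-0.05, 0.0], [-0.02, 0.04], [0.02, 0.03], [-0.04, 0.0], [-0.0, -0.04], [0.01, -0.02], [-0.01, 0.03], [0.05, -0.01]]
grip [[0.03, 0.54], [0.07, 0.49], [0.0, 0.47], [0.01, 0.52], [0.04, 0.53], [0.0, 0.5], [0.02, 0.53], [0.01, 0.54], [0.01, 0.49], [0.06, 0.49], [0.05, 0.48], [0.04, 0.54], [0.02, 0.53]]
static frog [[0.03, 0.03], [0.01, 0.0], [0.03, 0.02], [0.0, -0.0], [0.03, -0.02], [-0.01, 0.01], [0.04, 0.0], [0.02, -0.01], [0.02, -0.01], [0.01, -0.01], [0.02, -0.01], [0.02, 0.01], [-0.0, 0.01]]
21.5667 [ 0.96523559 -0.41883874 -0.06540874]
```

The scoop is still: the cup shifts by no more than 0.07 px over 0.65 s. I'm handing in the job.

```bash
python3 -c "
from station import order; print(order.sign_off())"
```

```text
the job is handed in; nothing more can be done
None
```

The scoop now hangs by its hook near the middle of the rail, and I handed the job in at about 21.6 s of the 51 s. I gripped it by the black grip, turned it to face the planter and tilted it to about 17°, close to its natural lean. Then I eased the hook onto the bar, cut the grip to 20 N, let go slowly and backed off straight.

**Last checks:**
- **Position:** the hook is about 3 mm from the rail's middle and about 7 mm above its axis. The handle leans at a little over 30° by the network points, which are good to a few millimetres. That is more than the expected 15–20° but under the 40° limit. The final picture shows no change from the lean at release.
- **Stillness:** the cup moved no more than 0.07 px over 14 side pictures. The grip patch showed a 0.5 px offset between the first picture and the rest, then stayed constant. I took that as noise in the first picture, but did not check it.
- **Release:** the gripper is about 145 mm back and clear of everything, with tool force near zero.
- **Frog, cup and watering can:** measured positions match the start to within about 12 mm. The networks scatter that much, worst on the watering can, and nothing touched any of the three.

**Disagreement:** the hook readings in the last two sets of pictures differed by about 7 mm. Both are within tolerance.

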